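# Peel the top slide tray off the stack and present it over the light plate

### The job

The top tray is stuck in the nested stack: take it by its orange pull tab and peel it off that corner first, raising the tab corner a good 3 cm while the opposite corner still sits in the stack, then take it right off. Carry it to the light plate and finish holding it there in the gripper, level and right way up, centred over the plate with its underside about 10 cm above the plate. Do not let go of it at the end, and leave the bottle, the dish and the slide box where they are.

Things in the scene. Friction and masses are not known exactly. Their poses are not given: they have to be found in the camera images.
- stack: Stack of nested cream trays with white rims in a low steel rack fixed to the bench, 176 x 126 mm, 60 mm high. Origin: centre of its underside, on the bench; x along its long side, z up. It does not move. The loose top tray (tray) starts in its mouth, axes along the stack's.
- mouth (a point): Centre of the seat in the stack on which the tray's underside starts, 50 mm above the bench. Walls reach 10 mm up the tray's sides, 3 mm clear of them. Sprung rubber spots near the four corners grip the tray's long sides: together they hold it with about 6 to 12 N against a straight lift, until it is some 8 mm up.
- tray: The loose top tray, cream with a white rim: 150 x 100 mm (rim 166 x 116 mm), 26 mm high, walls 4 mm, about 100 g. Origin: centre of its underside; x along its long side, z up through its open top. An upright orange pull tab stands on its rim at the (+x, +y) corner.
- tab (a point): Where to pinch the upright orange tab: 50 mm above the tray's underside, at (68, 46) mm from its origin; axes as the tray's. The tab is a plate 10 mm thick and 36 mm long, its length along the line from the tray's middle out through the corner (34 deg from tray x towards tray y); pinch it across that line. It rises from the rim (26 mm above the tray's underside) to 63 mm above the underside.
- tab_corner (a point): Bottom corner of the tray under the tab, at (75, 50, 0) mm in the tray's frame.
- far_corner (a point): The opposite bottom corner of the tray, at (-75, -50, 0) mm in the tray's frame.
- light_plate: Flat light plate, white glowing face in a black frame, 180 x 130 mm, 12 mm thick, fixed to the bench. Origin: centre of its underside; x along its long side, z up. It may stand to the left or to the right of the stack.
- bottle: Small bystander reagent bottle, 52 mm across, 110 mm high, loose. Origin: centre of its underside.
- dish: Bystander round culture dish, 63 mm across, 16 mm high, loose. Origin: centre of its underside.
- slide_box: Bystander blue slide box, 88 x 103 mm, 32 mm high, loose. Origin: centre of its underside.
Things that resemble listed ones, but are neither listed nor needed, are in the scene too. There is more than one size of the light_plate; the job needs the smallest.

How it is judged:
By the outcome, as a careful person would: the job done as asked, in the order asked, and still so for the second after the job is handed in, while the arm keeps its last pose, push and grip.
It also fails if it takes over 45 s, if anything falls off the work surface, if the arm or the gripper's body presses on something with over 40 N, if the wrist force passes 120 N, or if a joint passes its speed limit or range.

### The arm

A 7-joint arm with a two-finger parallel gripper is mounted at the origin on the work surface. World frame = base frame: x ahead of the robot, y to its left, z up, the work surface at z = 0. Lengths are in m, angles in rad, forces in N, time in s.
With the tool pointing down it reaches from about 0.35 to 0.9 m from the base axis. Payload 19.9 kg.
Tool frame: the origin (TCP) lies on the mounting face of the last link; the fingertips stand 199 mm ahead of it and the grasp point (between the pads) lies 180 mm ahead of it; z points along the fingers, y is the direction in which the jaws open and shut (so a half turn about z gives the same grasp; the last joint's range is limited). The gripper opens to 94 mm and grips with 3 to 60 N. Pads are 16 mm wide; open, the fingers measure 119 mm over their backs; the gripper's body (75 mm by 177 mm) begins 78 mm behind the grasp point.
Start: joints at [1.222, 0.417, -0.01, 1.614, 0.005, 1.111, -0.053], TCP at [0.189, -0.596, 0.405] pointing down, gripper open.
Joint ranges: [-2.81, 2.81], [-0.39, 2.02], [-1.27, 1.25], [0.06, 2.57], [-1.19, 4.33], [0.19, 2], [-2.82, 2.82]. Speed limits (rad/s): [1.89, 1.89, 2.39, 2.39, 3.01, 3.01, 3.01].

### API

Orientations are given as a rotation vector (axis times angle).
In Python, from plant import ctrl gives the robot as it stands.
- The arm moves only by the tool step_arm, never from a script. Its arguments are lists of equal length, an entry for each row: "slide": the shift along the tool's x, y, z in mm, a list of three; "roll": the turn about the tool's z in degrees; "claw": the opening in per cent of the stroke, from 0 (shut) to 100 (fully open). In form: {"slide": [[dx, dy, dz], ...], "roll": [roll, ...], "claw": [claw, ...]}. A call has 1 to 10 rows; each row is the pose to reach, as a shift and turn from the pose commanded when the call began, along the tool's axes at that moment; what a row does not reach only later rows make up. A row lasts 1/12 s, in which the tool goes at most 41.7 mm and 7.16 degrees, less where a joint would pass 70% of its speed; a pose out of reach is approached as far as the arm can. A call with a gripper value outside its range is refused whole. The fingers move at their own pace and stop on an object; the grip force is fixed at half the most. Time passes only in rows, so rows that repeat a pose let the fingers close. It gives the time, the measured TCP pose, the force and the opening at its end, in the units of the state.
- ctrl.read_state(): the state, without advancing time (a new reading comes with each control period).
- ctrl.capture(name): name is "scene" or "top" or "wrist"; returns a dict with "color" (384x512x3 uint8, red, green, blue), "z_map" (384x512 float32, m along the optical axis (not along the pixel's ray), 0 where there is no reading), "K" (3x3 intrinsics, pixels), "distortion" ([k1, k2, p1, p2, k3] as OpenCV has them; the pictures are not rectified), "R" (3x3) and "t" (3): a world point X has camera coordinates R X + t; the wrist camera has in their place "mount" (4x4, takes a point from camera to tool coordinates, whose origin is the TCP and whose axes are the flange's). Camera axes: x right, y down, z forward; pixel columns grow to the right and rows downward; lengths in m; the calibration is good to about 2 mm. A picture is of the moment at which its call begins: read the wrist's pose just before it.
- ctrl.finish_job(): hands the job in, once; it reports no verdict.
The state is a dict: "time_s": time; "qpos": joint angles; "joint_velocities": joint speeds; "joint_efforts": joint torques, N m; "tool_pos": TCP position; "tcp_rot": TCP orientation; "wrist_force": force on the tool from outside, world axes, zero at the start; "torque": the same for the moment, N m; "opening": opening from 0.0 (shut) to 1.0 (fully open).
Only numpy, scipy, OpenCV 4.12 (cv2) and the standard library are available. Lean on these libraries where they do the work, as an engineer would, in place of code of your own. Each camera call takes 0.05 s, during which the arm holds its last target. There are 200 camera calls.

## Working session

There is one attempt and no reset: what is moved stays moved. The work goes in short steps, Python scripts to look and compute and a tool call to move; the robot and the scene stay as the last step left them, time stands still between calls to the robot, and variables do not carry over. Pictures are saved under pics/ and viewed, about 8 in all and at most 12, crops included, and the job is handed in when it is done.

Besides the shell and the picture viewer there is one more tool, called after "Request:" by a JSON object that holds its "name" and its "arguments", one argument or row to a line. step_arm: Moves the arm, as the interface text tells. Its arguments: {"type":"object","properties":{"slide":{"type":"array"},"roll":{"type":"array"},"claw":{"type":"array"}},"required":["slide","roll","claw"]}

```bash
mkdir -p pics; cat > h.py <<'E'
import numpy as np,cv2
from plant import ctrl
from scipy.spatial.transform import Rotation as Ro
def save(c,n,s=1): cv2.imwrite(f'pics/{n}.png',cv2.resize(c['color'][:,:,::-1],None,fx=s,fy=s,interpolation=cv2.INTER_CUBIC))
def pose():
    s=ctrl.read_state(); return Ro.from_rotvec(s['tcp_rot']).as_matrix(),np.array(s['tool_pos'])
def ext(c,P=None):  # camera->world R,t
    if 'R' in c and 'mount' not in c: R=np.array(c['R']);return R.T,-R.T@np.array(c['t'])
    M=np.array(c['mount']);R,p=P;return R@M[:3,:3],R@M[:3,3]+p
def onplane(c,uv,z,P=None):
    R,o=ext(c,P);n=cv2.undistortPoints(np.array(uv,float).reshape(-1,1,2),np.array(c['K']),np.array(c['distortion']))[:,0]
    d=np.c_[n,np.ones(len(n))]@R.T
    return o+d*((z-o[2])/d[:,2])[:,None]
def cloud(c,P=None):
    R,o=ext(c,P);v,u=np.mgrid[:384,:512];n=cv2.undistortPoints(np.stack([u,v],-1).reshape(-1,1,2).astype(float),np.array(c['K']),np.array(c['distortion']))[:,0]
    Z=c['z_map'].reshape(-1,1);X=(np.c_[n,np.ones(len(n))]*Z)@R.T+o
    X[Z[:,0]==0]=np.nan;return X.reshape(384,512,3)
E
python3 - <<'E'
from h import *
s=ctrl.read_state();print(s)
a=ctrl.capture('scene');b=ctrl.capture('top');save(a,'scene',1.5);save(b,'top',1.5)
for c in(a,b):print(ext(c)[1])
np.savez('top.npz',X=cloud(b),c=b['color'])
E
```

```text
{'time_s': 0.0, 'qpos': array([ 1.22146678,  0.41796104, -0.01032166,  1.61416159,  0.00468912,
        1.1106998 , -0.05302521]), 'joint_velocities': array([-0.00023478, -0.00170394, -0.00013368, -0.00127548, -0.00092428,
       -0.00066906,  0.00154495]), 'joint_efforts': array([ 2.21274931e-03, -8.51248384e+01,  6.40746988e-01, -4.25985360e+01,
       -4.86058462e-02,  1.87137740e-02,  6.09680711e-06]), 'tool_pos': array([ 0.1893446 , -0.59548902,  0.40403842]), 'tcp_rot': array([-3.10329136e+00, -4.81442593e-01,  4.03570727e-04]), 'wrist_force': array([-0.40367701, -0.64899242,  1.18586051]), 'torque': array([-0.01324367, -0.02770494,  0.02226624]), 'opening': 0.9990512336028268}
[ 1.09316598 -1.21357174  0.95488374]
[ 0.37731261 -0.12019784  1.09816947]
```

View pics/top.png

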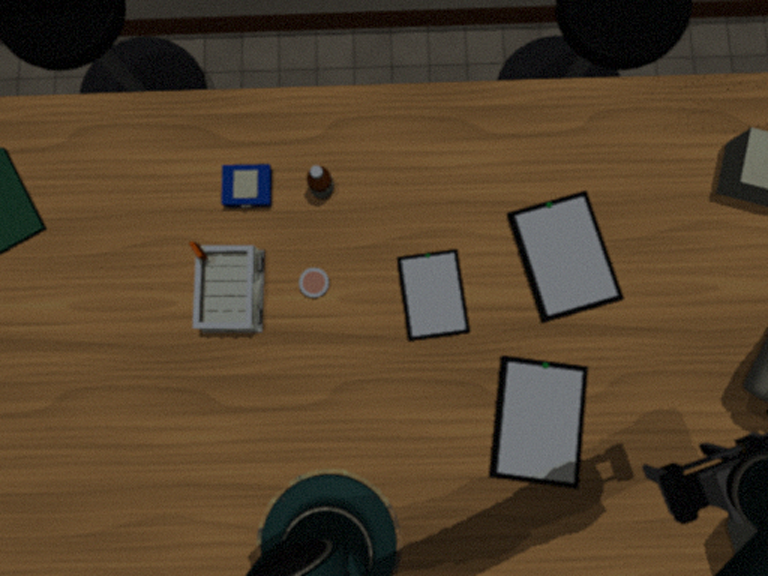

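View pics/scene.png

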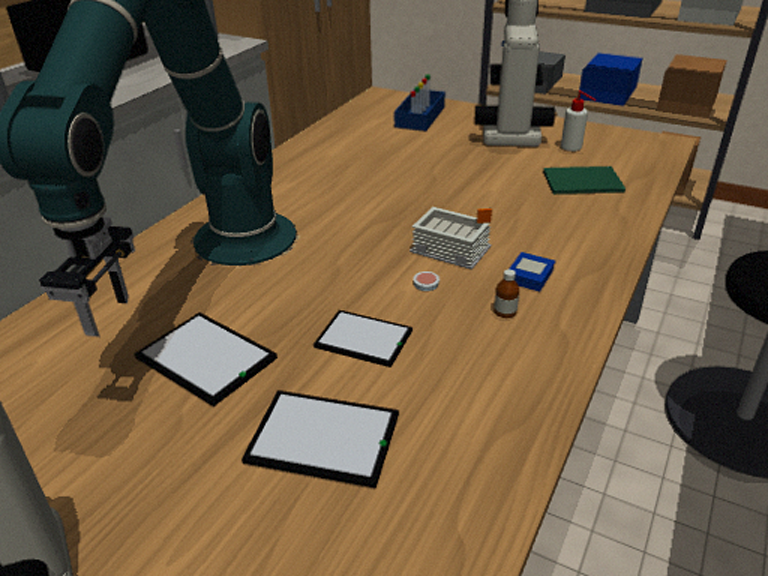

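Top view (1.5x): the stack with the tray is at (228,288), its tab at (197,250), the bottle at (319,180), the dish at (314,282) and the slide box at (247,186). There are three plates, at (433,295), (565,257) and (540,420). The one at (433,295) looks smallest, so I'll check it by size.

```bash
python3 - <<'E'
from h import *
c=ctrl.capture('top');X=cloud(c);im=c['color'];hsv=cv2.cvtColor(im,cv2.COLOR_RGB2HSV)
blk=((hsv[...,2]<50)).astype(np.uint8)
wh=((hsv[...,1]<50)&(hsv[...,2]>110)).astype(np.uint8)
for name,m,z in(('white',wh,.012),):
    for k in cv2.findContours(m,0,2)[0]:
        if cv2.contourArea(k)<200: continue
        r=cv2.boxPoints(cv2.minAreaRect(k));p=onplane(c,r,z);e=p[1]-p[0];f=p[2]-p[1]
        L=e if np.linalg.norm(e)>np.linalg.norm(f) else f
        print(name,r.mean(0).round(1),'ctr',p.mean(0).round(4),'sz',np.linalg.norm(e).round(3),np.linalg.norm(f).round(3),'long ang',np.degrees(np.arctan2(L[1],L[0])).round(1))
# cloud heights: stack
g=(X[...,2]>.04)&(X[...,2]<.1)&(abs(X[...,0]-.45)<.25)
n,l,st,ce=cv2.connectedComponentsWithStats(g.astype(np.uint8))
for i in range(1,n):
    if st[i,4]>60: q=X[l==i];print('comp',ce[i].round(0),st[i,4],np.nanmin(q,0).round(3),np.nanmax(q,0).round(3))
# tray rim points z~.076
g=(X[...,2]>.07)&(X[...,2]<.082)&(X[...,1]>-.1)&(X[...,1]<.3)&(X[...,0]<.6)&(X[...,0]>.25)
q=X[g][:,:2].astype(np.float32);r=cv2.minAreaRect(q);print('rim',g.sum(),r)
t=((hsv[...,0]<14)&(hsv[...,1]>180)&(hsv[...,2]>90)).astype(np.uint8);t[:, :100]=0;t[:,160:]=0;t[:140]=0;t[190:]=0
print('tab',np.nanmean(X[t>0],0),t.sum(),np.nanmax(X[t>0],0),np.argwhere(t>0).mean(0))
sc=np.hstack([cv2.resize(im[150:240,115:205],None,fx=4,fy=4),cv2.resize(im[150:240,255:345],None,fx=4,fy=4)])
cv2.imwrite('pics/crop.png',sc[:,:,::-1])
for nm,u,v,z in(('bottle',212,122,.1),('dish',209,188,.016),('box',164,124,.032)):print(nm,onplane(c,[[u,v]],z)[0].round(3),X[v,u].round(3))
E
```

```text
white [359.9 280.4] ctr [ 0.2316 -0.4351  0.012 ] sz 0.219 0.151 long ang -8.8
white [209. 188.] ctr [0.5282 0.021  0.012 ] sz 0.057 0.057 long ang 179.0
white [288.5 196. ] ctr [ 0.4959 -0.2288  0.012 ] sz 0.109 0.159 long ang -174.7
white [148. 191.] ctr [0.5253 0.2145 0.012 ] sz 0.122 0.172 long ang -179.9
white [377.  169.8] ctr [ 0.5715 -0.5123  0.012 ] sz 0.152 0.221 long ang -167.1
white [503.  105.5] ctr [ 0.7693 -0.9351  0.012 ] sz 0.052 0.125 long ang 172.9
comp [501. 125.] 222 [ 0.672 -0.927  0.04 ] [ 0.7   -0.848  0.086]
comp [150. 191.] 2232 [0.434 0.131 0.04 ] [0.601 0.253 0.1  ]
comp [508. 254.] 137 [ 0.269 -0.887  0.04 ] [ 0.339 -0.853  0.053]
rim 699 ((0.5167706608772278, 0.19247592985630035), (0.1182289645075798, 0.16305747628211975), 88.39498901367188)
tab [0.58712465 0.23811212 0.10940121] 31 [0.60031507 0.27755381 0.1164033 ] [165.67741935 129.87096774]
bottle [ 0.714 -0.002  0.1  ] [ 0.719 -0.     0.084]
dish [0.528 0.021 0.016] [0.527 0.02  0.017]
box [0.735 0.159 0.032] [0.736 0.16  0.03 ]
```

View pics/crop.png

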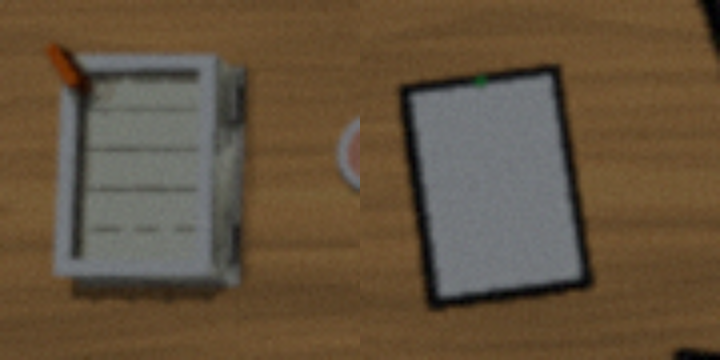

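The plate at (433,295) measures 159x109 mm inside its frame, so about 180x130 outside. The other two are 220x151 inside. That makes it the smallest one, with its centre at (0.496,-0.229) and long axis at about 5.3°. The crop shows the tab at the tray's (+x,+y) corner, near world (0.587,0.238), which agrees with the rim. I'll move above the tab.

```bash
cat >> h.py <<'E'
def go(xyz,jawdeg):
    R,p=pose();d=R.T@(np.array(xyz)-p)*1000
    j=np.degrees(np.arctan2(R[1,1],R[0,1]));w=(jawdeg-j+90)%180-90
    print('slide',d.round(1),'roll',round(-w,1),'p',p.round(4))
E
python3 -c "
from h import *
go((.587,.238,.405),122.4)"
```

```text
slide [ 6.315e+02 -6.739e+02 -2.000e-01] roll -14.8 p [ 0.1893 -0.5955  0.4042]
```

Request:
{"name": "step_arm", "arguments": {
  "slide": [
    [25,-27,0],
    [53,-56,0],
    [81,-86,0],
    [109,-116,0],
    [137,-146,0],
    [165,-176,0],
    [193,-206,0],
    [221,-236,0],
    [249,-266,0],
    [277,-296,0]
  ],
  "roll": [0,0,0,0,0,0,0,0,0,0],
  "claw": [100,100,100,100,100,100,100,100,100,100]
}}

```text
time_s: 0.98
tool_pos: [0.3639, -0.2276, 0.4048]
tcp_rot: [3.104, 0.481, 0.0]
wrist_force: [0.7, -0.6, 0.6]
opening: 1.0
```

Request:
{"name": "step_arm", "arguments": {
  "slide": [
    [28,-30,0],
    [56,-60,0],
    [84,-90,0],
    [112,-120,0],
    [140,-150,0],
    [168,-180,0],
    [196,-209,0],
    [224,-239,0],
    [252,-269,0],
    [280,-298,0]
  ],
  "roll": [0,0,0,0,0,0,0,0,0,0],
  "claw": [60,60,60,60,60,60,60,60,60,60]
}}

```text
time_s: 1.82
tool_pos: [0.5407, 0.1411, 0.4045]
tcp_rot: [3.105, 0.481, -0.0]
wrist_force: [-0.3, -0.4, 1.0]
opening: 0.601
```

```bash
python3 -c "
from h import *
go((.587,.238,.405),122.4)"
```

```text
slide [ 73.5 -78.3  -0.5] roll -14.8 p [0.5407 0.1411 0.4045]
```

Request:
{"name": "step_arm", "arguments": {
  "slide": [
    [25,-27,0],
    [50,-53,0],
    [73,-78,0],
    [73,-78,0],
    [73,-78,0],
    [73,-78,0]
  ],
  "roll": [-5,-10,-15,-15,-15,-15],
  "claw": [40,40,40,40,40,40]
}}

```text
time_s: 2.32
tool_pos: [0.5861, 0.2352, 0.4042]
tcp_rot: [3.015, 0.881, -0.002]
wrist_force: [0.3, -0.4, -0.2]
opening: 0.403
```

```bash
python3 - <<'E'
from h import *
P=pose();c=ctrl.capture('wrist');save(c,'w1',1.2);X=cloud(c,P);hsv=cv2.cvtColor(c['color'],cv2.COLOR_RGB2HSV)
print(P[1],np.array(c['mount']).round(3))
t=(hsv[...,0]<14)&(hsv[...,1]>180)&(hsv[...,2]>70)&(X[...,2]>.085)&(X[...,2]<.13)
q=X[t];print(t.sum(),np.argwhere(t).mean(0) if t.any() else 0)
if t.any():
  top=q[q[:,2]>.106];print(len(top),np.median(top[:,2]),cv2.minAreaRect(top[:,:2].astype(np.float32)))
g=(X[...,2]>.071)&(X[...,2]<.081);q=X[g];print('rim',len(q),cv2.minAreaRect(q[:,:2].astype(np.float32)))
E
```

```text
[0.58609929 0.23521639 0.40415997] [[ 0.001 -0.968 -0.25   0.073]
 [ 1.     0.001  0.002  0.001]
 [-0.001 -0.25   0.968  0.02 ]
 [ 0.     0.     0.     1.   ]]
347 [191.89337176 258.93371758]
325 0.11250276604618992 ((0.5879409313201904, 0.23752160370349884), (0.034051813185214996, 0.006620059255510569), 32.4757080078125)
rim 2790 ((0.5184155106544495, 0.19286295771598816), (0.11726246774196625, 0.16925664246082306), 88.70275115966797)
```

View pics/w1.png

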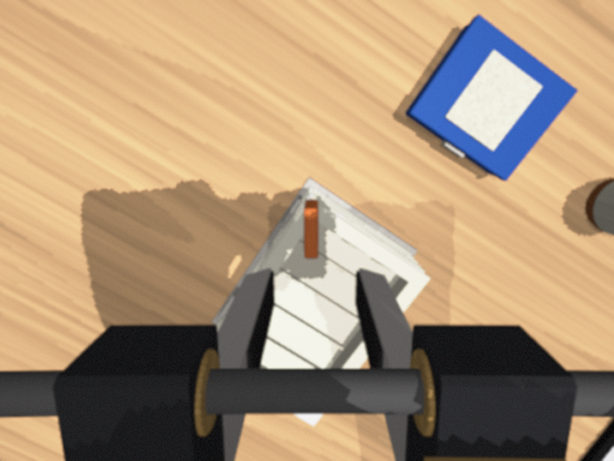

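The wrist view shows the tab at (311,230) between the fingers, with its top at (0.588,0.2375,0.1125) and angle 32.5°, as expected. The slide box at (490,110) is clear. I'll go down and grip.

```bash
python3 -c "
from h import *
go((.588,.2375,.281),122.5)"
```

```text
slide [  3.2  -1.4 123.4] roll 0.0 p [0.5861 0.2347 0.4044]
```

Request:
{"name": "step_arm", "arguments": {
  "slide": [
    [3,-1,25],
    [3,-1,55],
    [3,-1,85],
    [3,-1,105],
    [3,-1,118],
    [3,-1,123],
    [3,-1,123],
    [3,-1,123]
  ],
  "roll": [0,0,0,0,0,0,0,0],
  "claw": [40,40,40,40,40,40,40,40]
}}

```text
time_s: 3.03
tool_pos: [0.5885, 0.238, 0.2829]
tcp_rot: [-3.015, -0.882, -0.002]
wrist_force: [0.7, -0.6, 0.1]
opening: 0.398
```

Request:
{"name": "step_arm", "arguments": {
  "slide": [
    [0,0,0],
    [0,0,0],
    [0,0,0],
    [0,0,0],
    [0,0,0],
    [0,0,0]
  ],
  "roll": [0,0,0,0,0,0],
  "claw": [25,15,0,0,0,0]
}}

```text
time_s: 3.53
tool_pos: [0.5881, 0.2384, 0.2821]
tcp_rot: [-3.015, -0.883, -0.0]
wrist_force: [-2.8, 0.5, 5.8]
opening: 0.105
```

```bash
python3 - <<'E'
from h import *
P=pose();print(P[1].round(4),ctrl.read_state()['opening'])
c=ctrl.capture('wrist');save(c,'w2',1)
E
```

```text
[0.5881 0.2384 0.2821] 0.10471477517895118
```

View pics/w2.png

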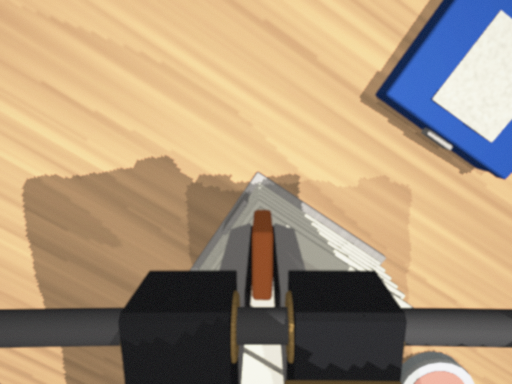

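The tab is between the pads with an opening of 9.9 mm. Tool x points outward along the diagonal. I'll peel along the arc about the far corner, in stages.

Request:
{"name": "step_arm", "arguments": {
  "slide": [
    [0,0,-1],
    [-1,0,-3],
    [-2,0,-5],
    [-3,0,-8],
    [-4,0,-10],
    [-4,0,-12],
    [-4,0,-12],
    [-4,0,-12]
  ],
  "roll": [0,0,0,0,0,0,0,0],
  "claw": [0,0,0,0,0,0,0,0]
}}

```text
time_s: 4.25
tool_pos: [0.5845, 0.2363, 0.2939]
tcp_rot: [-3.014, -0.883, 0.0]
wrist_force: [-2.6, 3.8, -0.7]
opening: 0.102
```

```bash
cat > tilt.py <<'E'
from h import *
import sys
# plane fit of tray's inner floor/rim seen by top & scene cams, from depth
P=pose();s=ctrl.read_state();print(P[1].round(4),s['wrist_force'].round(1),s['torque'].round(2),s['opening'])
for n in('top','scene'):
    c=ctrl.capture(n);X=cloud(c);hsv=cv2.cvtColor(c['color'],cv2.COLOR_RGB2HSV)
    a=np.radians(-1.5);r=np.array([[np.cos(a),np.sin(a)],[-np.sin(a),np.cos(a)]])
    L=(X[...,:2]-[.5186,.1931])@r.T
    for nm,q in (('--',(-1,-1)),('-+',(-1,1)),('+-',(1,-1)),('++',(1,1))):
        m=(abs(L[...,0]-q[0]*77)<.006) if 0 else (abs(L[...,0]-q[0]*.070)<.014)&(abs(L[...,1]-q[1]*.046)<.014)&(hsv[...,1]<70)&(X[...,2]>.03)&(X[...,2]<.17)
        if m.sum()>3: print(n,nm,m.sum(),'zmax pct',np.percentile(X[m][:,2],[50,90]).round(4))
c=ctrl.capture('scene')
if len(sys.argv)>1: cv2.imwrite('pics/%s.png'%sys.argv[1],cv2.resize(c['color'][110:215,250:370,::-1],None,fx=5,fy=5,interpolation=cv2.INTER_CUBIC))
E
python3 tilt.py p1
```

```text
[0.5845 0.2363 0.2939] [-2.6  3.8 -0.7] [ 1.17  0.81 -0.12] 0.10202733735964249
top -- 98 zmax pct [0.0745 0.0783]
top +- 99 zmax pct [0.0815 0.0868]
top ++ 18 zmax pct [0.0638 0.088 ]
scene -- 63 zmax pct [0.0587 0.0766]
scene -+ 50 zmax pct [0.0712 0.0801]
scene +- 93 zmax pct [0.0597 0.0838]
scene ++ 57 zmax pct [0.084  0.1358]
```

View pics/p1.png

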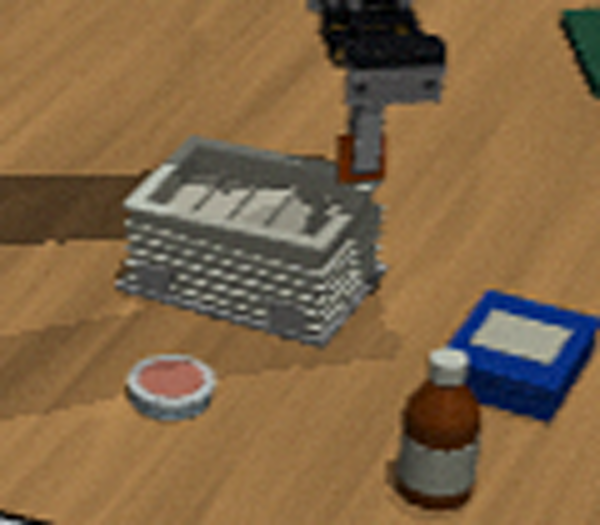

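The tray is tilting about the far corner: that rim is still at about 0.077 and the tab end is rising. I'll carry on.

Request:
{"name": "step_arm", "arguments": {
  "slide": [
    [-1,0,-2],
    [-2,0,-5],
    [-3,0,-8],
    [-5,0,-11],
    [-6,0,-14],
    [-7,0,-17],
    [-9,0,-20],
    [-10,0,-23],
    [-10,0,-23],
    [-10,0,-23]
  ],
  "roll": [0,0,0,0,0,0,0,0,0,0],
  "claw": [0,0,0,0,0,0,0,0,0,0]
}}

```text
time_s: 5.23
tool_pos: [0.5764, 0.2306, 0.317]
tcp_rot: [-3.015, -0.883, -0.001]
wrist_force: [0.4, 3.9, 0.2]
opening: 0.107
```

```bash
python3 tilt.py p2
```

```text
[0.5764 0.2306 0.317 ] [0.4 3.9 0.2] [ 0.87 -0.18 -0.32] 0.10657867513398663
top -- 106 zmax pct [0.0777 0.0844]
top +- 94 zmax pct [0.0828 0.1051]
top ++ 4 zmax pct [0.0868 0.0893]
scene -- 79 zmax pct [0.0612 0.0816]
scene -+ 54 zmax pct [0.0819 0.0921]
scene +- 95 zmax pct [0.0585 0.1022]
scene ++ 48 zmax pct [0.0551 0.1081]
```

View pics/p2.png

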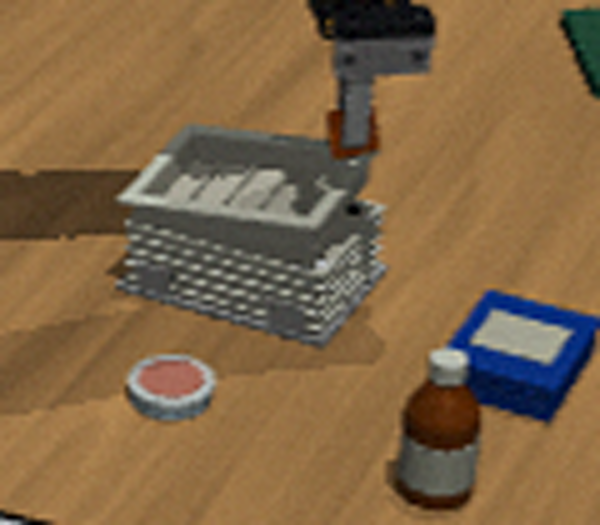

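```bash
cat > fit.py <<'E'
from h import *
def fitplane(c,P=None,ctr=(.5186,.1931),yaw=-1.5,hx=.055,hy=.03,zr=(.04,.15)):
    X=cloud(c,P);a=np.radians(yaw);r=np.array([[np.cos(a),np.sin(a)],[-np.sin(a),np.cos(a)]])
    L=(X[...,:2]-ctr)@r.T;m=(abs(L[...,0])<hx)&(abs(L[...,1])<hy)&(X[...,2]>zr[0])&(X[...,2]<zr[1])
    A=np.c_[L[m],np.ones(m.sum())];z=X[m][:,2];w=np.ones(len(z),bool)
    for k in range(8):
        s=np.linalg.lstsq(A[w],z[w],rcond=None)[0];e=abs(A@s-z);w=e<max(.003,.012-.002*k)
    n=np.degrees(np.arctan(s[:2]))
    b=lambda x,y:round(float(s@[x,y,1]),4)
    return dict(n=int(w.sum()),of=len(z),tilt=n.round(2),rms=e[w].std().round(4),mid=b(0,0),far=b(-.075,-.05),tab=b(.075,.05))
if __name__=='__main__':
    for n in('top','scene'): print(n,fitplane(ctrl.capture(n)))
E
python3 fit.py
python3 - <<'E'
import numpy as np
from fit import *
import h
d=np.load('top.npz')['X'];import fit
fit.cloud=lambda c,P=None:d
print('initial',fitplane(None))
E
```

```text
top {'n': 505, 'of': 617, 'tilt': array([8.01, 6.08]), 'rms': np.float64(0.0008), 'mid': 0.0745, 'far': 0.0586, 'tab': 0.0903}
scene {'n': 119, 'of': 227, 'tilt': array([9.03, 1.63]), 'rms': np.float64(0.0008), 'mid': 0.0753, 'far': 0.0619, 'tab': 0.0886}
initial {'n': 563, 'of': 706, 'tilt': array([-0.23, -0.64]), 'rms': np.float64(0.0008), 'mid': 0.0532, 'far': 0.0541, 'tab': 0.0523}
```

The floor plane puts the tab corner about 37 mm up and the far corner about 5 mm up. I'll come down 4 mm to seat the far corner firmly.

Request:
{"name": "step_arm", "arguments": {
  "slide": [
    [0,0,2],
    [0,0,4],
    [0,0,4],
    [0,0,4]
  ],
  "roll": [0,0,0,0],
  "claw": [0,0,0,0]
}}

```text
time_s: 5.82
tool_pos: [0.5763, 0.2306, 0.3125]
tcp_rot: [-3.015, -0.883, 0.001]
wrist_force: [0.4, 3.1, 0.5]
opening: 0.106
```

```bash
python3 fit.py; python3 -c "
from h import *
s=ctrl.read_state();print(s['tool_pos'],s['wrist_force'],s['torque'])"
```

```text
top {'n': 488, 'of': 607, 'tilt': array([7.92, 4.9 ]), 'rms': np.float64(0.0008), 'mid': 0.0705, 'far': 0.0558, 'tab': 0.0852}
scene {'n': 122, 'of': 213, 'tilt': array([9.31, 5.02]), 'rms': np.float64(0.0008), 'mid': 0.071, 'far': 0.0544, 'tab': 0.0877}
[0.57630355 0.2305695  0.31256464] [-0.05611861  3.28862068  1.26927014] [ 0.82838462 -0.01104789 -0.24889275]
```

The far corner is now within about 2 mm of its seat and the tab corner is about 33 mm up, so the peel is done. Next I'll lift the tray off.

Request:
{"name": "step_arm", "arguments": {
  "slide": [
    [0,0,-3],
    [0,0,-7],
    [0,0,-12],
    [0,0,-18],
    [0,0,-26],
    [0,0,-36],
    [0,0,-48],
    [0,0,-60],
    [0,0,-60],
    [0,0,-60]
  ],
  "roll": [0,0,0,0,0,0,0,0,0,0],
  "claw": [0,0,0,0,0,0,0,0,0,0]
}}

```text
time_s: 6.75
tool_pos: [0.5764, 0.2306, 0.3736]
tcp_rot: [3.015, 0.882, 0.002]
wrist_force: [0.2, 0.3, -1.5]
opening: 0.106
```

```bash
python3 - <<'E'
from fit import *
s=ctrl.read_state();print(s['tool_pos'],s['wrist_force'],s['opening'])
c=ctrl.capture('top');print(fitplane(c,ctr=(.505,.185),zr=(.07,.2)));c=ctrl.capture('scene');print(fitplane(c,ctr=(.505,.185),zr=(.07,.2)))
cv2.imwrite('pics/l1.png',cv2.resize(c['color'][70:215,230:380,::-1],None,fx=4,fy=4,interpolation=cv2.INTER_CUBIC))
E
```

```text
[0.57642826 0.23059134 0.37356588] [ 0.18255088  0.31407199 -1.46645205] 0.10573359789944306
{'n': 664, 'of': 787, 'tilt': array([8.99, 5.86]), 'rms': np.float64(0.0008), 'mid': 0.1275, 'far': 0.1105, 'tab': 0.1445}
{'n': 113, 'of': 147, 'tilt': array([8.45, 2.62]), 'rms': np.float64(0.0008), 'mid': 0.1283, 'far': 0.1149, 'tab': 0.1418}
```

View pics/l1.png

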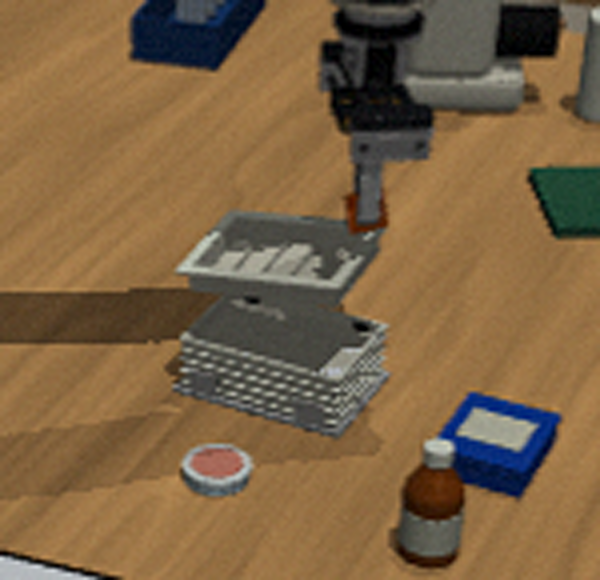

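The tray is free and firmly held, tilted about 10.7° (tab end high), with the bystanders untouched. The tool can't tilt, so I'll level the tray by pressing it flat on clear bench near (0.33,0) while still gripping it.

```bash
python3 -c "
from h import *
go((.40,.045,.29),122.5)"
```

```text
slide [-248.4   61.1   82.4] roll 0.1 p [0.5763 0.2304 0.3723]
```

Request:
{"name": "step_arm", "arguments": {
  "slide": [
    [-12,3,0],
    [-36,9,0],
    [-64,16,0],
    [-94,23,0],
    [-124,31,0],
    [-154,38,0],
    [-184,45,0],
    [-214,53,0],
    [-236,58,0],
    [-248,61,0]
  ],
  "roll": [0,0,0,0,0,0,0,0,0,0],
  "claw": [0,0,0,0,0,0,0,0,0,0]
}}

```text
time_s: 7.68
tool_pos: [0.3986, 0.0437, 0.3721]
tcp_rot: [3.015, 0.88, -0.002]
wrist_force: [0.2, 0.6, -0.6]
opening: 0.106
```

Request:
{"name": "step_arm", "arguments": {
  "slide": [
    [0,0,10],
    [0,0,28],
    [0,0,48],
    [0,0,68],
    [0,0,84],
    [0,0,92],
    [0,0,98],
    [0,0,98],
    [0,0,98]
  ],
  "roll": [0,0,0,0,0,0,0,0,0],
  "claw": [0,0,0,0,0,0,0,0,0]
}}

```text
time_s: 8.43
tool_pos: [0.4006, 0.0458, 0.2748]
tcp_rot: [-3.014, -0.883, -0.0]
wrist_force: [0.7, -0.3, -1.6]
opening: 0.101
```

```bash
python3 - <<'E'
from fit import *
s=ctrl.read_state();print(s['tool_pos'],s['wrist_force'],s['opening'])
for n in('top','scene'):
  c=ctrl.capture(n);print(fitplane(c,ctr=(.33,.0),zr=(.002,.1)))
E
```

```text
[0.40063335 0.04577466 0.27481677] [ 0.72335453 -0.30149714 -1.56400835] 0.10086128813953288
{'n': 493, 'of': 617, 'tilt': array([8.79, 5.74]), 'rms': np.float64(0.0008), 'mid': 0.0291, 'far': 0.0125, 'tab': 0.0457}
{'n': 139, 'of': 195, 'tilt': array([9.02, 0.9 ]), 'rms': np.float64(0.0008), 'mid': 0.031, 'far': 0.0183, 'tab': 0.0436}
```

Request:
{"name": "step_arm", "arguments": {
  "slide": [
    [0,0,5],
    [0,0,9],
    [1,0,13],
    [3,0,17],
    [5,0,21],
    [7,0,25],
    [9,0,29],
    [10,0,33],
    [12,0,37],
    [12,0,37]
  ],
  "roll": [0,0,0,0,0,0,0,0,0,0],
  "claw": [0,0,0,0,0,0,0,0,0,0]
}}

```text
time_s: 9.37
tool_pos: [0.4106, 0.0522, 0.237]
tcp_rot: [-3.014, -0.883, 0.001]
wrist_force: [0.1, 0.2, 0.4]
opening: 0.103
```

```bash
python3 - <<'E'
from fit import *
s=ctrl.read_state();print(s['tool_pos'],s['wrist_force'],s['torque'],s['opening'])
for n in('top','scene'):
  c=ctrl.capture(n);print(fitplane(c,ctr=(.34,.007),zr=(-.005,.1)))
E
```

```text
[0.41062083 0.0521565  0.23697519] [0.14764366 0.20395874 0.36713194] [-0.09255621  0.13469904 -0.0481976 ] 0.10307953186793457
{'n': 391, 'of': 493, 'tilt': array([1.29, 1.  ]), 'rms': np.float64(0.0008), 'mid': 0.0054, 'far': 0.0028, 'tab': 0.0079}
{'n': 162, 'of': 206, 'tilt': array([ 0.56, -1.58]), 'rms': np.float64(0.0008), 'mid': 0.0065, 'far': 0.0072, 'tab': 0.0059}
```

Request:
{"name": "step_arm", "arguments": {
  "slide": [
    [0,0,2],
    [1,0,4],
    [1,0,5],
    [1,0,5],
    [1,0,5]
  ],
  "roll": [0,0,0,0,0],
  "claw": [0,0,0,0,0]
}}

```text
time_s: 9.88
tool_pos: [0.4114, 0.0525, 0.2327]
tcp_rot: [-3.015, -0.883, -0.0]
wrist_force: [1.2, 0.3, 1.2]
opening: 0.104
```

```bash
python3 - <<'E'
from fit import *
s=ctrl.read_state();print(s['tool_pos'],s['wrist_force'],s['torque'],s['opening'])
for n in('top','scene'):
  c=ctrl.capture(n);print(fitplane(c,ctr=(.34,.007),zr=(-.005,.1)))
E
```

```text
[0.41144203 0.05253377 0.23268385] [1.18806307 0.3473798  1.22181925] [ 0.02794106 -0.05983616  0.00477667] 0.10446431089443038
{'n': 380, 'of': 480, 'tilt': array([ 0.17, -1.03]), 'rms': np.float64(0.0008), 'mid': 0.0035, 'far': 0.0042, 'tab': 0.0028}
{'n': 140, 'of': 204, 'tilt': array([ 0.36, -1.94]), 'rms': np.float64(0.0008), 'mid': 0.0043, 'far': 0.0055, 'tab': 0.003}
```

Request:
{"name": "step_arm", "arguments": {
  "slide": [
    [0,0,1],
    [0,0,1],
    [0,0,0],
    [0,0,-3],
    [0,0,-9],
    [0,0,-20],
    [0,0,-40],
    [0,0,-70],
    [0,0,-100],
    [0,0,-110]
  ],
  "roll": [0,0,0,0,0,0,0,0,0,0],
  "claw": [0,0,0,0,0,0,0,0,0,0]
}}

```text
time_s: 10.82
tool_pos: [0.4117, 0.053, 0.3467]
tcp_rot: [3.014, 0.883, 0.006]
wrist_force: [1.3, 0.7, -0.2]
opening: 0.103
```

```bash
python3 - <<'E'
from fit import *
s=ctrl.read_state();print(s['tool_pos'],s['wrist_force'],s['torque'],s['opening'])
for n in('top','scene'):
  c=ctrl.capture(n);print(fitplane(c,ctr=(.34,.007),zr=(.08,.2)))
# tray rim yaw/centre
  X=cloud(c);hsv=cv2.cvtColor(c['color'],cv2.COLOR_RGB2HSV)
  g=(X[...,2]>.128)&(X[...,2]<.142)&(abs(X[...,0]-.34)<.12)&(abs(X[...,1]-.007)<.1)&(hsv[...,1]<70);print('rim',g.sum(),cv2.minAreaRect(X[g][:,:2].astype(np.float32)))
# final target: plate yaw 5.3, tray yaw in hand -1.5 when jaw=122.5
a=np.radians(5.3);o=np.array([[np.cos(a),-np.sin(a)],[np.sin(a),np.cos(a)]])@[.0688,.0452]
print('off',o);go((.496+o[0],-.229+o[1],.3435),129.3)
E
```

```text
[0.41173132 0.05296597 0.34670505] [ 1.29245585  0.67408962 -0.23027865] [ 0.03804675 -0.13961318  0.01263357] 0.10258390476690324
{'n': 728, 'of': 846, 'tilt': array([-0.13, -0.14]), 'rms': np.float64(0.0008), 'mid': 0.1177, 'far': 0.118, 'tab': 0.1174}
rim 432 ((0.341417521238327, -0.00790286436676979), (0.0865413174033165, 0.16451552510261536), 88.35250091552734)
{'n': 142, 'of': 185, 'tilt': array([ 0.4, -2.1]), 'rms': np.float64(0.0008), 'mid': 0.1181, 'far': 0.1194, 'tab': 0.1168}
rim 363 ((0.34281378984451294, 0.006279591470956802), (0.12139645963907242, 0.16548441350460052), 88.12284851074219)
off [0.06433071 0.05136185]
slide [  1.3 274.    2. ] roll -6.7 p [0.4116 0.0525 0.3447]
```

The tray is level within about 1° and held. Next it goes over the plate.

Request:
{"name": "step_arm", "arguments": {
  "slide": [
    [0,12,0],
    [0,36,0],
    [0,66,0],
    [1,98,0],
    [1,132,0],
    [1,166,1],
    [1,200,1],
    [1,234,2],
    [1,262,2],
    [1,274,2]
  ],
  "roll": [0,-0.5,-1.3,-2.1,-3,-4,-4.8,-5.6,-6.4,-6.7],
  "claw": [0,0,0,0,0,0,0,0,0,0]
}}

```text
time_s: 11.75
tool_pos: [0.5607, -0.182, 0.3382]
tcp_rot: [-2.959, -1.053, 0.004]
wrist_force: [0.1, 0.3, -1.2]
opening: 0.107
```

Request:
{"name": "step_arm", "arguments": {
  "slide": [
    [0,0,0],
    [0,0,0],
    [0,0,0],
    [0,0,0]
  ],
  "roll": [0,0,0,0],
  "claw": [0,0,0,0]
}}

```text
time_s: 12.08
tool_pos: [0.5596, -0.1766, 0.3404]
tcp_rot: [-2.957, -1.059, 0.001]
wrist_force: [0.3, -0.7, -1.4]
opening: 0.105
```

```bash
cat > fin.py <<'E'
from fit import *
s=ctrl.read_state();print(s['tool_pos'],s['wrist_force'],s['opening'])
for n in('top','scene'):
  c=ctrl.capture(n);print(n,fitplane(c,ctr=(.496,-.229),yaw=5.3,zr=(.08,.2)))
  X=cloud(c);hsv=cv2.cvtColor(c['color'],cv2.COLOR_RGB2HSV)
  g=(X[...,2]>.125)&(X[...,2]<.147)&(abs(X[...,0]-.496)<.12)&(abs(X[...,1]+.229)<.1)&(hsv[...,1]<70);print('rim',g.sum(),cv2.minAreaRect(X[g][:,:2].astype(np.float32)))
  save(c,'fin_'+n,1.5)
go((.496+.0643,-.229+.0514,.3437),129.3)
E
python3 fin.py
```

```text
[ 0.55959417 -0.17657612  0.34038713] [ 0.30125733 -0.71873894 -1.3956287 ] 0.10496173503216477
top {'n': 0, 'of': 0, 'tilt': array([0., 0.]), 'rms': np.float64(nan), 'mid': 0.0, 'far': 0.0, 'tab': 0.0}
rim 0 ((0.0, 0.0), (0.0, 0.0), 0.0)
scene {'n': 271, 'of': 336, 'tilt': array([-0.64, -1.59]), 'rms': np.float64(0.0008), 'mid': 0.112, 'far': 0.1143, 'tab': 0.1098}
rim 529 ((0.49501413106918335, -0.2307536005973816), (0.16878987848758698, 0.12268958240747452), 4.841287136077881)
slide [ 0.   0.9 -3. ] roll 0.1 p [ 0.5597 -0.1769  0.3407]
  ret = _var(a, axis=axis, dtype=dtype, out=out, ddof=ddof,
  arrmean = um.true_divide(arrmean, div, out=arrmean,
  ret = ret.dtype.type(ret / rcount)
```

View pics/fin_scene.png

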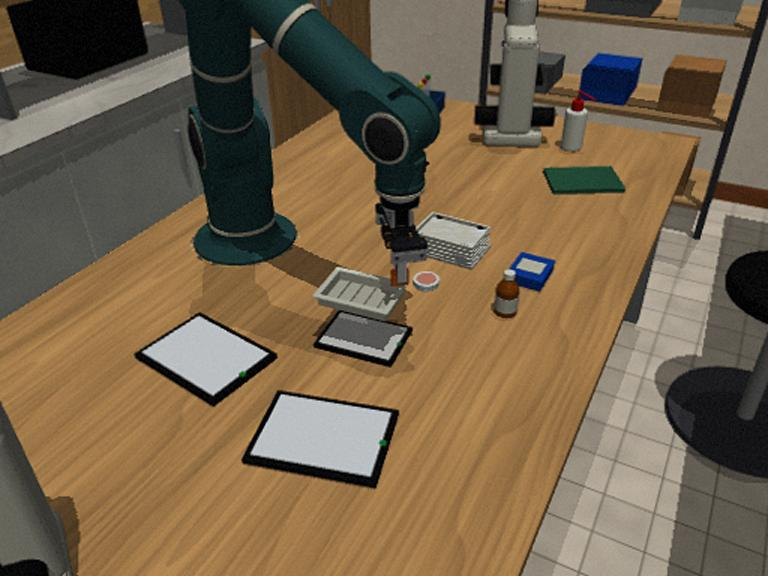

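View pics/fin_top.png

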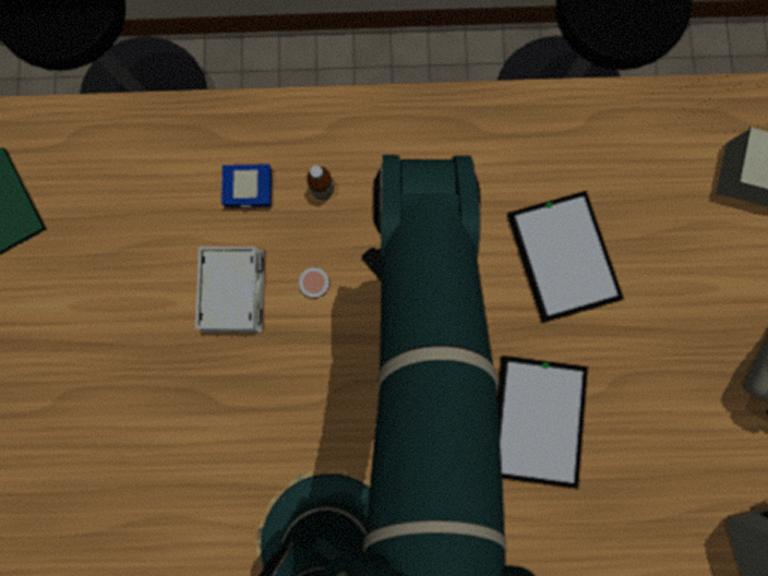

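The scene view shows the tray right way up over the smallest plate (360,293) and the bystanders where they were. The top view is hidden by the arm but shows the dish (314,282), bottle and box unmoved. I'll raise it 3 mm, then do a last check against the plate itself in the scene camera, so its calibration bias cancels.

Request:
{"name": "step_arm", "arguments": {
  "slide": [
    [0,1,-3],
    [0,1,-3],
    [0,1,-3],
    [0,1,-3],
    [0,1,-3],
    [0,1,-3]
  ],
  "roll": [0,0,0,0,0,0],
  "claw": [0,0,0,0,0,0]
}}

```text
time_s: 12.68
tool_pos: [0.5606, -0.1785, 0.3436]
tcp_rot: [-2.958, -1.057, 0.0]
wrist_force: [-0.1, 0.0, -0.1]
opening: 0.104
```

```bash
python3 -W ignore fin.py; python3 - <<'E'
from fit import *
c=ctrl.capture('scene');print('plate',fitplane(c,ctr=(.496,-.229),yaw=5.3,hx=.075,hy=.05,zr=(0,.03)))
hsv=cv2.cvtColor(c['color'],cv2.COLOR_RGB2HSV);X=cloud(c)
g=(X[...,2]<.03)&(hsv[...,2]<60)&(abs(X[...,0]-.496)<.11)&(abs(X[...,1]+.229)<.085);print('frame',cv2.minAreaRect(X[g][:,:2].astype(np.float32)))
E
```

```text
[ 0.56057546 -0.17847402  0.34357493] [-0.13172282  0.0297113  -0.07674591] 0.10395536057086571
top {'n': 0, 'of': 0, 'tilt': array([0., 0.]), 'rms': np.float64(nan), 'mid': 0.0, 'far': 0.0, 'tab': 0.0}
rim 0 ((0.0, 0.0), (0.0, 0.0), 0.0)
scene {'n': 259, 'of': 345, 'tilt': array([-0.14, -1.31]), 'rms': np.float64(0.0008), 'mid': 0.1149, 'far': 0.1163, 'tab': 0.1136}
rim 584 ((0.49687016010284424, -0.23218557238578796), (0.16810594499111176, 0.12404704093933105), 4.8517303466796875)
slide [ 0.4 -0.9 -0.1] roll 0.0 p [ 0.5606 -0.1785  0.3436]
plate {'n': 777, 'of': 905, 'tilt': array([0.1 , 0.19]), 'rms': np.float64(0.0008), 'mid': 0.0121, 'far': 0.0118, 'tab': 0.0124}
frame ((0.48679089546203613, -0.22540761530399323), (0.20088031888008118, 0.14789149165153503), 5.686271667480469)
```

```bash
python3 -c "
from plant import ctrl
print(ctrl.finish_job())"
```

```text
the job is handed in; nothing more can be done
None
```

The tray is off the stack and held level and right way up over the smallest light plate, and the job is handed in at about 13 s of the 45 s.

**Peel and lift:** I gripped the tray by the orange tab and raised the tab corner about 33 mm with the far corner within about 2 mm of its seat. At the highest point of the peel the readings were 37 mm and 5 mm, so I came back down to seat the far corner before lifting the tray off.

**Levelling on the bench:** The peel left the tray tilted about 11° in the grip, and the tool can't tilt. I pressed it flat on clear bench without letting go, then carried it to the plate. This touch-down was not in your instructions.

**Last checks:**

| Check | Result |
|---|---|
| Underside above the plate | about 99 mm |
| Tray centre | (0.497, -0.232) |
| Plate centre | (0.496, -0.229) |
| Tilt | 0.1° and 1.3° (scene camera) |
| Grip | tab still held |
| Bottle, dish and slide box | unmoved in the pictures |

**What failed or disagreed:**
- **Final tilt:** the 1.3° is probably mostly camera bias. The scene camera read about 1.9° with the tray flat on the bench, but only 0.2° on the plate itself.
- **Top camera:** the arm hid the tray at the end, so it could not confirm the final pose.
- **Plate centre:** a last re-measurement from the plate's frame came out about 10 mm off and oversized, probably because of shadow, so I kept the first measurement.

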